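# Silence the alarm clocks at the watch stall

## Task

All three alarm clocks on the stall are ringing: silence them with light taps of the fingertips, pushing the plunger on top of each well down so that it stays down, first the twin-bell clock (the loudest), then the tall mantel clock, last the small square travel clock. Press gently, do not pick up, shift or tip any clock, and leave the other goods alone.

Things in the scene. Friction and masses are not known exactly. Their poses are not given: they have to be found in the camera images.
- bell_clock: Round twin-bell alarm clock, grey drum 100 mm across and 50 mm thick standing on two feet, two steel bells on top reaching 141 mm high, the plunger between them standing above them. 0.5 kg, loose. Origin: centre of its foot on the table; z up, dial faces +x, width along y.
- mantel_clock: Tall ivory mantel clock with an arched top: plinth 75 x 140 mm, case 62 mm deep and 112 mm wide, arch 172 mm high, the plunger on top of the arch. 0.8 kg, loose. Origin: centre of its foot on the table; z up, dial faces +x, width along y.
- travel_clock: Small square black travel clock, 46 mm deep, 74 mm wide, 70 mm high, the plunger on top. 0.3 kg, loose. Origin: centre of its foot on the table; z up, dial faces +x, width along y.
- bell_stop_top (a point): Centre of the flat round top of the plunger cap of the twin-bell clock (steel, 24 mm across, 6 mm thick, on a 9 mm stem); it lies on the clock's vertical centre line, 176 mm above the clock's foot when the plunger is fully up, and goes straight down as it is pressed.
- mantel_stop_top (a point): Centre of the flat round top of the plunger cap of the mantel clock (steel, 24 mm across, 6 mm thick, on a 9 mm stem); it lies on the clock's vertical centre line, 204 mm above the clock's foot when the plunger is fully up, and goes straight down as it is pressed.
- travel_stop_top (a point): Centre of the flat round top of the plunger cap of the travel clock (steel, 24 mm across, 6 mm thick, on a 9 mm stem); it lies on the clock's vertical centre line, 99 mm above the clock's foot when the plunger is fully up, and goes straight down as it is pressed.
- bell_stop (a joint): Alarm-stop plunger on the twin-bell clock, in m: 0 = fully up (ringing; starts at 0 to 0.001), silenced from 0.005 on, 0.018 = hard stop at the bottom. It resists with about 3.2 N at first, 4.7 N at 0.005, 6 N at 0.010, 8.5 N at 0.018. Let go, it stays where it is (from deeper than 0.0105 it comes back up to there). Over 25 N on a clock is too hard.
- mantel_stop (a joint): Alarm-stop plunger on the mantel clock, in m: 0 = fully up (ringing; starts at 0 to 0.001), silenced from 0.005 on, 0.018 = hard stop at the bottom. It resists with about 3.2 N at first, 4.7 N at 0.005, 6 N at 0.010, 8.5 N at 0.018. Let go, it stays where it is (from deeper than 0.0105 it comes back up to there). Over 25 N on a clock is too hard.
- travel_stop (a joint): Alarm-stop plunger on the travel clock, in m: 0 = fully up (ringing; starts at 0 to 0.001), silenced from 0.005 on, 0.018 = hard stop at the bottom. It resists with about 3.2 N at first, 4.7 N at 0.005, 6 N at 0.010, 8.5 N at 0.018. Let go, it stays where it is (from deeper than 0.0105 it comes back up to there). Over 25 N on a clock is too hard.
- pocket_watch: Loose brass pocket watch lying flat, 48 mm across, 11 mm thick, crown and bow towards its +x (45 mm from the centre). Origin: centre of its underside. Goods, to be left alone.
- loupe: Loose black watchmaker's loupe standing on the table, 33 mm across, 34 mm high. Origin: centre of its underside. To be left alone.
- ring_box: Loose closed wine-red ring box, 56 x 56 x 42 mm. Origin: centre of its underside. To be left alone.
- wrist_watch: Loose wristwatch on a grey roll cushion, 50 x 60 mm, 67 mm high. Origin: centre of its underside. To be left alone.

How it is judged:
By the outcome, as a careful person would: the job done as asked, in the order asked, and still so for the second after the job is handed in, with the robot touching nothing.
It also fails if it takes over 58 s, if anything falls off the work surface, if the arm or the gripper's body presses on something with over 40 N, if the wrist force passes 120 N, or if a joint passes its speed limit or range.

## Robot

A 7-joint arm with a two-finger parallel gripper is mounted at the origin on the work surface. World frame = base frame: x ahead of the robot, y to its left, z up, the work surface at z = 0. Lengths are in m, angles in rad, forces in N, time in s.
With the tool pointing down it reaches from about 0.4 to 0.85 m from the base axis. Payload 10.4 kg.
Tool frame: the origin (TCP) lies midway between the tips of the shut fingers; the grasp point (between the pads) lies 19 mm behind it (manip.grasp_offset is the distance from the TCP to the grasp point, in m); z points along the fingers, y is the line along which they close (so a half turn about z gives the same grasp; the last joint's range is limited). The gripper opens to 85 mm and grips with 20 to 120 N. Pads are 22 mm wide; open, the fingers measure 114 mm over their backs; the gripper's body (76 mm by 85 mm) begins 54 mm behind the grasp point. The pads swing forward as they close: fully open they stand 13 mm farther back than shut.
Start: joints at [1.119, 0.332, -0.065, 1.46, 0.022, 1.35, -0.088], TCP at [0.26, -0.568, 0.231] pointing down, gripper open.
Joint ranges: [-2.6, 2.6], [-0.5, 2.12], [-1.47, 1.34], [0.16, 2.42], [-1.27, 4.41], [0.06, 2.06], [-2.6, 2.6]. Speed limits (rad/s): [2.22, 2.22, 2.79, 2.79, 3.14, 3.14, 3.14].

## Interface

Orientations are given as a unit quaternion [x, y, z, w].
In Python, from workcell import manip gives the robot as it stands.
- The arm moves only by the tool shift_gripper, called by a JSON object that holds its "op" and its "data", one argument or row to a line. Schema: {"type":"object","properties":{"moves":{"type":"array","items":{"type":"object","properties":{"ax":{"type":"number"},"ay":{"type":"number"},"az":{"type":"number"},"sx":{"type":"number"},"sy":{"type":"number"},"sz":{"type":"number"},"jaw":{"type":"number"}},"additionalProperties":false,"required":["jaw"]},"minItems":1,"maxItems":20},"grip_force":{"type":"number"},"only":{"type":"string"},"quiet":{"type":"boolean"},"lines":{"type":"string"}},"required":["moves"],"additionalProperties":false}. moves is a list of rows, 1 to 20 of them, each an object with the fields ax, ay, az (a rotation vector in fractions of the full range, 1 being 2 pi rad), sx, sy, sz (the shift in shares of 50 cm (1.0 is 50 cm)), jaw (the opening from 0.0 (shut) to 1.0 (fully open)); a field left out counts as zero (the opening has to be given); each row is the pose to reach, as a shift and turn from the pose commanded when the call began, along the tool's axes at that moment; what a row does not reach only later rows make up. A row lasts 1/8 s, in which the tool goes at most 0.0625 m and 0.188 rad, less where a joint would pass 70% of its speed; a pose out of reach is approached as far as the arm can. The fingers move at their own pace and stop on an object; grip_force is the grip in N (left out, the last holds). Time passes only in rows, so rows that do not move let the fingers close. The tool returns the time, the measured TCP pose, the force, the opening and the grip force at its end. only (a regular expression) keeps the lines of the reply that match it, lines (a string "A,B") keeps lines A to B, and quiet returns only ok. A shift or turn number past 1, either way, is cut back to 1. Input that does not fit is refused with a message, and nothing moves.
- manip.get_obs(): the state, without advancing time (a new reading comes with each control period).
- manip.camera(name): name is "scene" or "top" or "wrist"; returns the picture (420x560x3 uint8, blue, green, red); there is no depth.
- manip.calibration(name): a dict with "fx", "fy", "cx", "cy" (pixels), "world_from_camera" (4x4, takes a point from camera to world coordinates); the wrist camera has in their place "tool_from_camera" (4x4, takes a point from camera to tool coordinates, whose origin is the TCP and whose axes are the flange's). Camera axes: x right, y up, looking along -z (the intrinsics and any distortion apply to the point x, -y, -z); pixel columns grow to the right and rows downward; lengths in m; the calibration is good to about 2 mm. The wrist camera is an equidistant fisheye: a pixel r from the principal point sees the ray r / f radians off the axis. A picture is of the moment at which its call begins: read the wrist's pose just before it. calibration takes no time and is no camera call.
- manip.hand_in(): hands the job in; it is judged then, once.
The state is a dict: "clock": time; "joint_pos": joint angles; "joint_velocities": joint speeds; "tau": joint torques, N m; "position": TCP position; "ee_rot": TCP orientation; "ft_force": force on the tool from outside, world axes, zero at the start; "torque": the same for the moment, N m; "grip_width": opening from 0.0 (shut) to 1.0 (fully open); "grasp_force": force on a finger pad.
Only numpy, scipy, OpenCV 4.12 (cv2) and the standard library are available. Lean on these libraries where they do the work, as an engineer would, in place of code of your own. Each camera call takes 0.05 s, during which the arm holds its last target. There are 200 camera calls.

## Working session

There is one attempt and no reset: what is moved stays moved. The work goes in short steps, Python scripts to look and compute and a tool call to move; the robot and the scene stay as the last step left them, time stands still between calls to the robot, and variables do not carry over. Pictures are saved under pics/ and viewed, at most 10 in all, crops included, and the job is handed in when it is done.

```bash
ls; mkdir -p pics
```

Run:
```python
from workcell import manip
import cv2,json
o=manip.get_obs();print(o)
for n in("scene","top"):
    cv2.imwrite(f"pics/{n}0.png",manip.camera(n))
    print(manip.calibration(n))
print(manip.calibration("wrist"))
```

```text
pics
workcell.py
{'clock': 0.0, 'joint_pos': array([ 1.11943422,  0.33289731, -0.06468506,  1.46093861,  0.02160277,
        1.34989063, -0.08852897]), 'joint_velocities': array([ 0.00192438, -0.00026233,  0.00045969, -0.00085996,  0.00016544,
        0.00094704, -0.00135739]), 'tau': array([ 9.13686326e-04, -6.25433278e+01,  5.00374788e-02, -3.91606879e+01,
        1.64648693e-02,  9.84066428e-03,  4.45240619e-05]), 'position': array([ 0.25967253, -0.56809372,  0.2305013 ]), 'ee_rot': array([ 9.77110298e-01,  2.12732105e-01, -1.88665033e-04, -6.94016281e-04]), 'ft_force': array([ 0.26311884,  0.06320488, -0.03761422]), 'torque': array([-0.04794198,  0.02686777, -0.01919578]), 'grasp_force': 0.0, 'grip_width': 0.9984555592441183}
{'fx': 439.65691570495807, 'fy': 439.65691570495807, 'cx': 276.5650031003476, 'cy': 211.01220873242625, 'world_from_camera': array([[ 0.39248876, -0.73290187,  0.55570443,  1.09141558],
       [ 0.91975279,  0.31453438, -0.23478272, -0.21599681],
       [-0.00271546,  0.60326028,  0.79753976,  0.85189098],
       [ 0.        ,  0.        ,  0.        
[... 152 characters left out ...]
02305441,  0.99736458, -0.06879237,  0.50799337],
       [-0.99965784,  0.02214749, -0.01391727, -0.00820073],
       [-0.01235702,  0.06908968,  0.99753392,  1.45873378],
       [ 0.        ,  0.        ,  0.        ,  1.        ]])}
{'fx': 325.19226210127806, 'fy': 325.19226210127806, 'cx': 276.8761395683123, 'cy': 206.34271796405835, 'tool_from_camera': array([[ 2.67840310e-04,  9.49489686e-01,  3.13798128e-01,
         8.11197326e-02],
       [ 9.99999917e-01, -3.51086981e-04,  2.08774922e-04,
         3.15290221e-05],
       [ 3.08400072e-04,  3.13798046e-01, -9.49489700e-01,
        -1.42967512e-01],
       [ 0.00000000e+00,  0.00000000e+00,  0.00000000e+00,
         1.00000000e+00]])}
```

View pics/scene0.png

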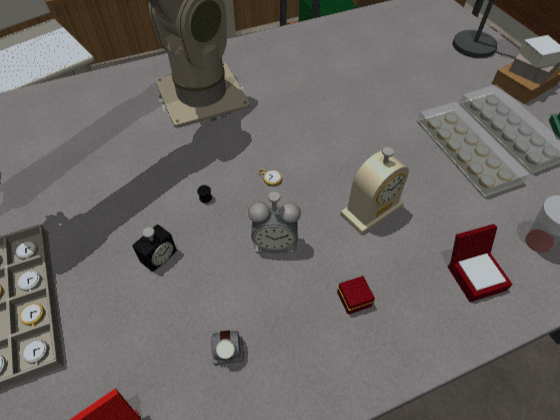

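View pics/top0.png

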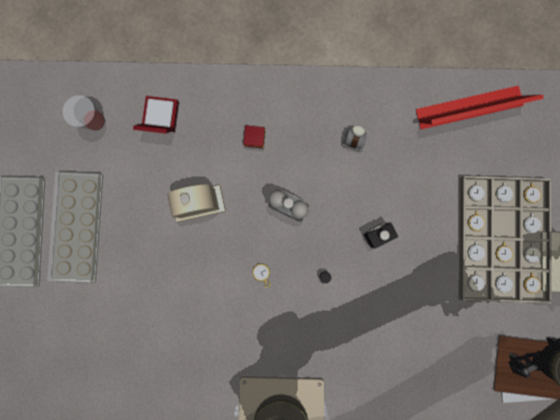

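The scene view shows the plunger caps at about (274,197) on the bell clock, (389,155) on the mantel clock and (150,232) on the travel clock. In the top view they are at about (288,203), (185,199) and (385,236). I'll enlarge these spots to get exact cap centres.

Run:
```python
import cv2,numpy as np
P={'scene':[(274,197),(389,155),(150,232)],'top':[(288,203),(185,199),(385,236)]}
rows=[]
for n in P:
    im=cv2.imread(f'pics/{n}0.png');r=[]
    for u,v in P[n]:
        c=cv2.resize(im[v-16:v+16,u-16:u+16],(256,256),interpolation=cv2.INTER_NEAREST)
        for k in range(0,256,64): c[k,:]=(0,255,0);c[:,k]=(0,255,0)
        r.append(c)
    rows.append(np.hstack(r))
cv2.imwrite('pics/crops.png',np.vstack(rows))
```

```text
(no output)
```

View pics/crops.png

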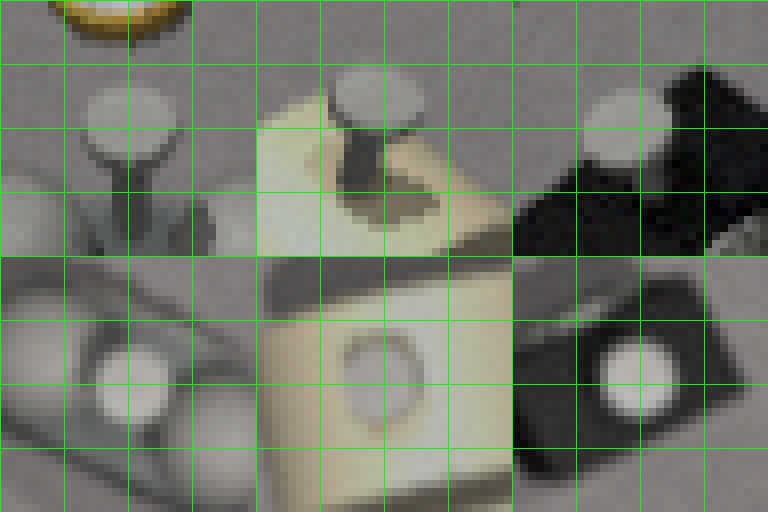

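Enlarged, the cap tops centre in the scene view at bell (273.7,195.5), mantel (387.6,150.6) and travel (147.9,231.1). In the top view they are bell (287.9,202.4), mantel (184.4,198.0) and travel (384.2,234.8). Next I triangulate the three caps.

Create h.py:
```python
import numpy as np,cv2
from workcell import manip
from scipy.spatial.transform import Rotation as R
def ray(n,uv):
    c=manip.calibration(n);T=c['world_from_camera']
    d=T[:3,:3]@np.array([(uv[0]-c['cx'])/c['fx'],-(uv[1]-c['cy'])/c['fy'],-1]);return T[:3,3],d/np.linalg.norm(d)
def tri(rays):
    A=[np.eye(3)-np.outer(d,d) for _,d in rays];b=[a@o for a,(o,_) in zip(A,rays)]
    X=np.linalg.solve(sum(A),sum(b));return X,[np.linalg.norm(a@(X-o)) for a,(o,_) in zip(A,rays)]
def onz(r,z): o,d=r;return o+d*(z-o[2])/d[2]
def shift(p):
    o=manip.get_obs();return R.from_quat(o['ee_rot']).inv().apply(np.array(p)-o['position'])
```

Run:
```python
from h import *
np.set_printoptions(precision=4,suppress=True)
S=[(273.7,195.5),(387.6,150.6),(147.9,231.1)];T=[(287.9,202.4),(184.4,198.0),(384.2,234.8)]
for s,t,z in zip(S,T,(.176,.204,.099)):
    r=[ray('scene',s),ray('top',t)];X,e=tri(r)
    print(X,np.round(e,4),onz(r[0],z),onz(r[1],z),shift(X))
o=manip.get_obs();print(R.from_quat(o['ee_rot']).as_matrix())
```

```text
[ 0.5875 -0.0079  0.1817] [0.0011 0.0011] [ 0.5828 -0.0071  0.176 ] [ 0.5882 -0.0068  0.176 ] [ 0.531  -0.3732  0.0493]
[0.5908 0.2434 0.209 ] [0.0008 0.0008] [0.5867 0.2462 0.204 ] [0.5916 0.245  0.204 ] [ 0.6386 -0.6003  0.0223]
[ 0.5138 -0.2596  0.1042] [0.0006 0.0006] [ 0.5095 -0.2605  0.099 ] [ 0.5139 -0.2599  0.099 ] [ 0.3594 -0.1748  0.1265]
[[ 0.9094  0.4158 -0.0006]
 [ 0.4158 -0.9094  0.0011]
 [-0.0001 -0.0013 -1.    ]]
```

The three triangulated heights are consistently 5 mm above the stated 176, 204 and 99 mm, which looks like a calibration offset. The xy positions agree to a few mm. I'll shut the fingers, go to a first viewpoint short of the bell clock, and refine with the wrist camera.

Units first: shifts go in shares of 50 cm and turns go in shares of 2 pi rad. So 0.42 m is 0.84, -0.13 m is -0.26.

{"op": "shift_gripper", "data": {
  "moves": [
    {"sx": 0.06, "sy": -0.04, "sz": -0.06, "jaw": 0},
    {"sx": 0.16, "sy": -0.12, "sz": -0.08, "jaw": 0},
    {"sx": 0.26, "sy": -0.18, "sz": -0.08, "jaw": 0},
    {"sx": 0.36, "sy": -0.26, "sz": -0.08, "jaw": 0},
    {"sx": 0.46, "sy": -0.32, "sz": -0.08, "jaw": 0},
    {"sx": 0.56, "sy": -0.4, "sz": -0.08, "jaw": 0},
    {"sx": 0.66, "sy": -0.46, "sz": -0.08, "jaw": 0},
    {"sx": 0.76, "sy": -0.54, "sz": -0.08, "jaw": 0},
    {"sx": 0.84, "sy": -0.6, "sz": -0.08, "jaw": 0},
    {"sx": 0.84, "sy": -0.6, "sz": -0.08, "jaw": 0},
    {"sx": 0.84, "sy": -0.6, "sz": -0.08, "jaw": 0},
    {"sx": 0.84, "sy": -0.6, "sz": -0.08, "jaw": 0}
  ]
}}

```text
clock: 1.6
position: [0.5166, -0.1225, 0.2711]
ee_rot: [0.977, 0.212, -0.0, 0.0]
ft_force: [-0.1, -0.6, 0.4]
grip_width: -0.0
grasp_force: 0.0
```

Add to h.py:
```python
def wray(o,uv):
    c=manip.calibration('wrist');T=c['tool_from_camera'];p=np.array([uv[0]-c['cx'],uv[1]-c['cy']]);r=np.hypot(*p);th=r/c['fx']
    d=np.array([p[0]/r*np.sin(th),-p[1]/r*np.sin(th),-np.cos(th)]);W=R.from_quat(o['ee_rot'])
    return o['position']+W.apply(T[:3,3]),W.apply(T[:3,:3]@d)
def wpix(o,X):
    c=manip.calibration('wrist');T=c['tool_from_camera'];q=T[:3,:3].T@(R.from_quat(o['ee_rot']).inv().apply(X-o['position'])-T[:3,3])
    th=np.arccos(-q[2]/np.linalg.norm(q));n=np.hypot(q[0],q[1]);return c['cx']+c['fx']*th*q[0]/n,c['cy']-c['fx']*th*q[1]/n
```

Create snap.py:
```python
import sys,json
from h import *
n=sys.argv[1];o=manip.get_obs();cv2.imwrite(f'pics/{n}.png',manip.camera('wrist'))
json.dump({k:o[k].tolist() for k in('position','ee_rot')},open(f'pics/{n}.json','w'))
for X in([.5865,-.0072,.176],[.59,.245,.204],[.512,-.26,.099]): print(np.round(wpix(o,np.array(X)),1),np.round(shift(X),4))
print(o['position'],o['ft_force'])
```

```bash
python3 snap.py w1
```

```text
[173.9  66.1] [ 0.1113 -0.076   0.0952]
[-40.9   0.7] [ 0.2188 -0.3041  0.0671]
[388.5 239. ] [-0.0611  0.1234  0.1723]
[ 0.51657681 -0.1224567   0.27112766] [-0.10463638 -0.55212572  0.38395786]
```

Converted, 0.11 m is 0.22, 0.08 m is 0.16.

{"op": "shift_gripper", "data": {
  "moves": [
    {"sx": 0.08, "sy": -0.06, "jaw": 0},
    {"sx": 0.16, "sy": -0.12, "jaw": 0},
    {"sx": 0.22, "sy": -0.15, "jaw": 0},
    {"sx": 0.22, "sy": -0.15, "jaw": 0},
    {"sx": 0.22, "sy": -0.15, "jaw": 0},
    {"sx": 0.22, "sy": -0.15, "jaw": 0}
  ]
}}

```text
clock: 2.4
position: [0.5857, -0.0087, 0.2714]
ee_rot: [0.977, 0.212, -0.0, 0.0]
ft_force: [0.6, -0.4, -0.6]
grip_width: -0.005
grasp_force: 0.0
```

```bash
python3 snap.py w2; python3 -c "
import cv2,numpy as np
cv2.imwrite('pics/w12.png',cv2.resize(np.hstack([cv2.imread('pics/w1.png'),cv2.imread('pics/w2.png')]),(800,300)))"
```

```text
[275.5 207.5] [ 0.0013 -0.0009  0.0955]
[ 1.5 95.3] [ 0.1088 -0.229   0.0673]
[428.2 313.6] [-0.1712  0.1984  0.1726]
[ 0.58567165 -0.00865702  0.27143257] [ 0.5757495  -0.38617662 -0.57433741]
```

View pics/w12.png

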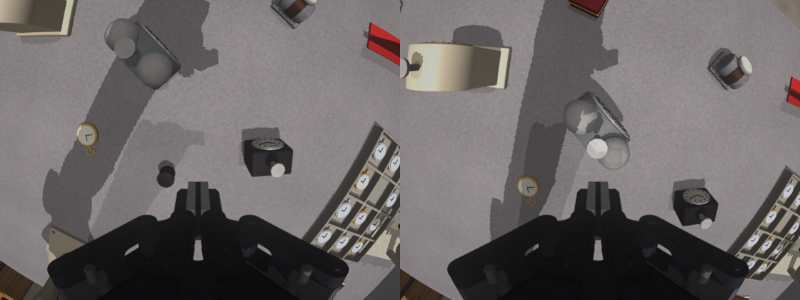

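The left view (w1) has the bell cap at about (174,67) full-res and the travel cap at about (389,238). The right view (w2) has the bell cap at about (276,208) and the travel cap at about (429,313). These sit within 2 px of what I predicted. I'll refine with bright blobs and triangulate from the two wrist positions.

Run:
```python
from h import *
import json
def blob(n,uv,t):
    g=cv2.cvtColor(cv2.imread(f'pics/{n}.png'),cv2.COLOR_BGR2GRAY);k,l,s,c=cv2.connectedComponentsWithStats((g>t).astype('uint8'))
    i=l[int(uv[1]),int(uv[0])];return g[int(uv[1]),int(uv[0])],i,s[i],c[i]
L=[('w1',(174,67)),('w2',(276,208)),('w1',(389,238)),('w2',(429,313))]
C={}
for n,uv in L:
    g=blob(n,uv,0)[0]
    for t in (g-40,g-20,g-10): print(n,uv,blob(n,uv,int(t)))
```

```bash
python3 -c "
import cv2,numpy as np
P=[('w1',174,67),('w2',276,208),('w1',389,238),('w2',429,313)]
r=[cv2.resize(cv2.imread(f'pics/{n}.png')[v-20:v+20,u-20:u+20],(280,280),interpolation=0) for n,u,v in P]
cv2.imwrite('pics/c2.png',np.vstack([np.hstack(r[:2]),np.hstack(r[2:])]))"
```

```text
w1 (174, 67) (np.uint8(105), np.int32(1), array([     0,      0,    560,    420, 177385], dtype=int32), array([272.09599459, 168.22485554]))
w1 (174, 67) (np.uint8(105), np.int32(2), array([     0,      0,    560,    420, 155471], dtype=int32), array([281.72138855, 174.48284889]))
w1 (174, 67) (np.uint8(105), np.int32(2), array([    0,     0,   203,   401, 41291], dtype=int32), array([ 69.61526725, 167.59981594]))
w2 (276, 208) (np.uint8(201), np.int32(11), array([262, 195,  29,  27, 630], dtype=int32), array([275.73968254, 207.87301587]))
w2 (276, 208) (np.uint8(201), np.int32(6), array([264, 195,  26,  26, 383], dtype=int32), array([277.68407311, 204.65013055]))
w2 (276, 208) (np.uint8(201), np.int32(8), array([265, 195,  25,  20, 326], dtype=int32), array([278.03374233, 203.44785276]))
w1 (389, 238) (np.uint8(174), np.int32(54), array([  193,     8,   357,   326, 48393], dtype=int32), array([368.70785031, 168.94278098]))
w1 (389, 238) (np.uint8(174), np.int32(13), array([380, 230,  19,  18, 270], dtype=int32), array([388.7037037 , 238.58518519]))
w1 (389, 238) (np.uint8(174), np.int32(10), array([380, 230,  19,  18, 260], dtype=int32), array([388.68846154, 238.51923077]))
w2 (429, 313) (np.uint8(166), np.int32(2), array([  226,     0,   334,   352, 74685], dtype=int32), array([413.77793399, 152.79803173]))
w2 (429, 313) (np.uint8(166), np.int32(418), array([421, 307,  16,  14, 155], dtype=int32), array([428.55483871, 313.21935484]))
w2 (429, 313) (np.uint8(166), np.int32(18), array([422, 307,  14,  13, 144], dtype=int32), array([428.41666667, 313.07638889]))
```

View pics/c2.png

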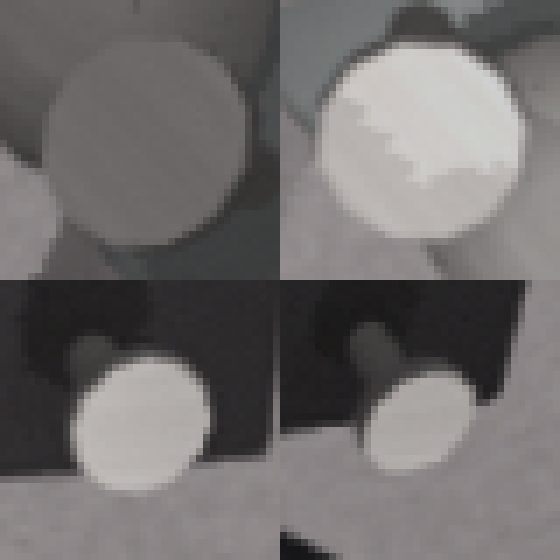

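The crops show whole cap discs. The bell cap is at w1 (174.5,66.8) and w2 (275.7,207.6), and the travel cap at w1 (388.7,238.5) and w2 (428.5,313).

Run:
```python
from h import *
import json
O={n:{k:np.array(v) for k,v in json.load(open(f'pics/{n}.json')).items()} for n in('w1','w2')}
for a,b,z in(((174.5,66.8),(275.7,207.6),.176),((388.7,238.5),(428.5,313),.099)):
    r=[wray(O['w1'],a),wray(O['w2'],b)];X,e=tri(r);print(X,e,onz(r[0],z),onz(r[1],z),shift(X))
```

```text
[ 0.58613691 -0.00750216  0.17485162] [np.float64(1.2629877206132776e-06), np.float64(1.2629877203762831e-06)] [ 0.58615897 -0.00789354  0.176     ] [ 0.58648762 -0.00734578  0.176     ] [ 0.00080804 -0.00073297  0.09660493]
[ 0.51254779 -0.26025719  0.09844792] [np.float64(0.00011956372359097348), np.float64(0.00011956372359079322)] [ 0.51258427 -0.25989138  0.099     ] [ 0.51290274 -0.25982769  0.099     ] [-0.17078134  0.19884899  0.17316935]
```

Both wrist triangulations match the heights given: 175 mm for the bell (stated 176) and 98 mm for the travel clock (stated 99). They also agree with the fixed cameras in xy. I'll go down over the bell plunger and creep into contact.

Converted, 0.099 m is 0.198, 0.088 m is 0.176.

{"op": "shift_gripper", "data": {
  "moves": [
    {"sx": 0.002, "sy": -0.002, "sz": 0.06, "jaw": 0},
    {"sx": 0.002, "sy": -0.002, "sz": 0.12, "jaw": 0},
    {"sx": 0.002, "sy": -0.002, "sz": 0.16, "jaw": 0},
    {"sx": 0.002, "sy": -0.002, "sz": 0.176, "jaw": 0},
    {"sx": 0.002, "sy": -0.002, "sz": 0.184, "jaw": 0},
    {"sx": 0.002, "sy": -0.002, "sz": 0.188, "jaw": 0},
    {"sx": 0.002, "sy": -0.002, "sz": 0.192, "jaw": 0},
    {"sx": 0.002, "sy": -0.002, "sz": 0.196, "jaw": 0},
    {"sx": 0.002, "sy": -0.002, "sz": 0.198, "jaw": 0},
    {"sx": 0.002, "sy": -0.002, "sz": 0.198, "jaw": 0},
    {"sx": 0.002, "sy": -0.002, "sz": 0.198, "jaw": 0}
  ]
}}

```text
clock: 3.82
position: [0.5868, -0.0057, 0.1726]
ee_rot: [0.977, 0.213, 0.0, 0.0]
ft_force: [0.3, 0.5, 4.3]
grip_width: 0.001
grasp_force: 2.0
```

Contact, with 4.3 N at z = 0.1726, so the plunger is about 3 mm down. I'll go 6 mm further.

Converted, 0.006 m is 0.012, 0.005 m is 0.01.

{"op": "shift_gripper", "data": {
  "moves": [
    {"sz": 0.002, "jaw": 0},
    {"sz": 0.004, "jaw": 0},
    {"sz": 0.006, "jaw": 0},
    {"sz": 0.008, "jaw": 0},
    {"sz": 0.01, "jaw": 0},
    {"sz": 0.012, "jaw": 0},
    {"sz": 0.012, "jaw": 0},
    {"sz": 0.012, "jaw": 0}
  ]
}}

```text
clock: 4.82
position: [0.5866, -0.0056, 0.1664]
ee_rot: [0.977, 0.213, 0.0, 0.0]
ft_force: [1.0, -0.7, 4.6]
grip_width: -0.001
grasp_force: 2.5
```

The force is a bit low for 9 mm. Going deeper is harmless, because the plunger springs back to 10.5 mm, so I'll add 4 mm for margin.

Converted, 0.004 m is 0.008, 0.003 m is 0.006.

{"op": "shift_gripper", "data": {
  "moves": [
    {"sz": 0.002, "jaw": 0},
    {"sz": 0.004, "jaw": 0},
    {"sz": 0.006, "jaw": 0},
    {"sz": 0.008, "jaw": 0},
    {"sz": 0.008, "jaw": 0}
  ]
}}

```text
clock: 5.45
position: [0.5867, -0.0057, 0.1625]
ee_rot: [0.977, 0.213, 0.0, 0.0]
ft_force: [-0.1, 0.2, 6.0]
grip_width: -0.001
grasp_force: 2.9
```

```bash
python3 -c "
from workcell import manip
print(manip.get_obs()['ft_force'])"
```

```text
[-0.12362154  0.21115759  6.00593975]
```

6 N means about 10 mm, well past the 5 mm silence point. I'll lift slowly, then look at the bell from above.

Converted, -0.11 m is -0.22, -0.08 m is -0.16.

{"op": "shift_gripper", "data": {
  "moves": [
    {"sz": -0.004, "jaw": 0},
    {"sz": -0.01, "jaw": 0},
    {"sz": -0.03, "jaw": 0},
    {"sz": -0.08, "jaw": 0},
    {"sz": -0.16, "jaw": 0},
    {"sz": -0.22, "jaw": 0},
    {"sz": -0.22, "jaw": 0},
    {"sz": -0.22, "jaw": 0}
  ]
}}

```text
clock: 6.45
position: [0.5862, -0.0057, 0.2719]
ee_rot: [0.977, 0.213, -0.0, -0.0]
ft_force: [-0.2, 0.5, -0.0]
grip_width: 0.001
grasp_force: 0.0
```

```bash
python3 snap.py w3
```

```text
[278.8 209.3] [-0.      0.0016  0.0954]
[ 4.1 96. ] [ 0.108  -0.2264  0.0674]
[429.2 314.5] [-0.1728  0.2005  0.1726]
[ 0.58617625 -0.00572329  0.2718761 ] [-0.15970712  0.52324956 -0.0126435 ]
```

Converted, -0.13 m is -0.26, 0.06 m is 0.12.

{"op": "shift_gripper", "data": {
  "moves": [
    {"sx": 0.04, "sy": -0.08, "jaw": 0},
    {"sx": 0.08, "sy": -0.18, "jaw": 0},
    {"sx": 0.12, "sy": -0.26, "jaw": 0},
    {"sx": 0.12, "sy": -0.26, "jaw": 0},
    {"sx": 0.12, "sy": -0.26, "jaw": 0},
    {"sx": 0.12, "sy": -0.26, "jaw": 0}
  ]
}}

```text
clock: 7.25
position: [0.5872, 0.1357, 0.2719]
ee_rot: [0.977, 0.212, -0.0, 0.0]
ft_force: [-0.3, -1.2, -0.4]
grip_width: 0.002
grasp_force: 0.0
```

```bash
python3 snap.py w4
```

```text
[420.3 271.2] [-0.0598  0.1299  0.0961]
[135.9 156.8] [ 0.0477 -0.0982  0.068 ]
[490.6 335.1] [-0.2322  0.3292  0.1733]
[0.58718931 0.13574229 0.2718614 ] [-0.26214998 -1.18815577 -0.43406702]
```

{"op": "shift_gripper", "data": {
  "moves": [
    {"sx": 0.04, "sy": -0.08, "jaw": 0},
    {"sx": 0.096, "sy": -0.192, "jaw": 0},
    {"sx": 0.096, "sy": -0.192, "jaw": 0},
    {"sx": 0.096, "sy": -0.192, "jaw": 0},
    {"sx": 0.096, "sy": -0.192, "jaw": 0}
  ]
}}

```text
clock: 7.92
position: [0.5915, 0.2427, 0.2723]
ee_rot: [0.977, 0.211, 0.0, 0.001]
ft_force: [-0.1, -0.0, -0.5]
grip_width: -0.002
grasp_force: 0.0
```

```bash
python3 snap.py w5
python3 -c "
import cv2,numpy as np
a,b,c=[cv2.imread(f'pics/w{i}.png') for i in(3,4,5)]
z=lambda im,u,v:cv2.resize(im[v-20:v+20,u-20:u+20],(280,280),interpolation=0)
cv2.imwrite('pics/c3.png',np.vstack([np.hstack([cv2.resize(b,(400,300)),cv2.resize(c,(400,300))]),np.hstack([z(a,279,209),z(b,150,148),np.zeros((280,240,3),'uint8')])]))"
```

```text
[487.6 303.8] [-0.1078  0.2256  0.0966]
[272.9 222.3] [-0.0004 -0.0026  0.0684]
[522. 347.] [-0.2801  0.4249  0.1737]
[0.59145828 0.2426965  0.2723299 ] [-0.09149993 -0.04081327 -0.53126241]
```

View pics/c3.png

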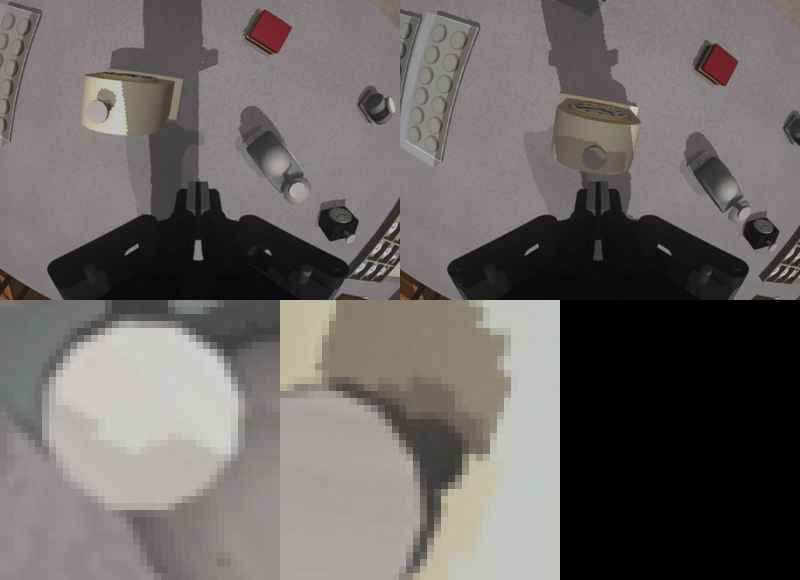

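The bell clock hasn't moved, and its cap (bottom left) appears about 4 px nearer the body, so it is down. The mantel cap is at about (136,155) in w4 and (272,220) in w5. I'll crop closer to refine those.

```bash
python3 -c "
import cv2,numpy as np
z=lambda n,u,v:cv2.resize(cv2.imread(f'pics/{n}.png')[v-24:v+24,u-24:u+24],(384,384),interpolation=0)
cv2.imwrite('pics/c4.png',np.hstack([z('w4',136,156),z('w5',272,220)]))"
```

```text
(no output)
```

View pics/c4.png

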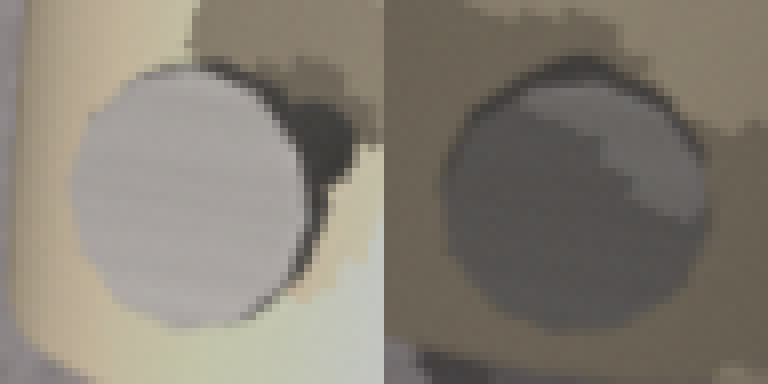

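The mantel cap disc centres at w4 (135.3,156.0) and w5 (271.7,221.1).

Run:
```python
from h import *
import json
L=lambda n:{k:np.array(v) for k,v in json.load(open(f'pics/{n}.json')).items()}
r=[wray(L('w4'),(135.3,156)),wray(L('w5'),(271.7,221.1))];X,e=tri(r)
print(X,e,onz(r[0],.204),onz(r[1],.204),shift(X))
print('bell now at .166',onz(wray(L('w3'),(278.9,204.9)),.1655))
```

```text
[0.59005391 0.24597477 0.20298321] [np.float64(1.838580923505266e-05), np.float64(1.8385809235173677e-05)] [0.59037592 0.24560988 0.204     ] [0.59043359 0.24612034 0.204     ] [ 9.00780451e-05 -3.45792397e-03  6.93893040e-02]
bell now at .166 [ 0.58671839 -0.00722348  0.1655    ]
```

The mantel cap triangulates to (0.590, 0.246, 0.203), against the stated height of 0.204. The bell cap fits a 10 mm depth at the same xy. Now I press the mantel plunger.

Converted, 0.072 m is 0.144, 0.069 m is 0.138.

{"op": "shift_gripper", "data": {
  "moves": [
    {"sy": -0.006, "sz": 0.04, "jaw": 0},
    {"sy": -0.006, "sz": 0.08, "jaw": 0},
    {"sy": -0.006, "sz": 0.11, "jaw": 0},
    {"sy": -0.006, "sz": 0.124, "jaw": 0},
    {"sy": -0.006, "sz": 0.13, "jaw": 0},
    {"sy": -0.006, "sz": 0.134, "jaw": 0},
    {"sy": -0.006, "sz": 0.138, "jaw": 0},
    {"sy": -0.006, "sz": 0.142, "jaw": 0},
    {"sy": -0.006, "sz": 0.144, "jaw": 0},
    {"sy": -0.006, "sz": 0.144, "jaw": 0},
    {"sy": -0.006, "sz": 0.144, "jaw": 0}
  ]
}}

```text
clock: 9.35
position: [0.5897, 0.2476, 0.2006]
ee_rot: [0.977, 0.213, 0.0, -0.0]
ft_force: [0.8, 0.7, 4.9]
grip_width: -0.001
grasp_force: 2.0
```

{"op": "shift_gripper", "data": {
  "moves": [
    {"sz": 0.002, "jaw": 0},
    {"sz": 0.004, "jaw": 0},
    {"sz": 0.006, "jaw": 0},
    {"sz": 0.008, "jaw": 0},
    {"sz": 0.01, "jaw": 0},
    {"sz": 0.012, "jaw": 0},
    {"sz": 0.012, "jaw": 0}
  ]
}}

```text
clock: 10.22
position: [0.5897, 0.2476, 0.1944]
ee_rot: [0.977, 0.213, 0.0, -0.0]
ft_force: [1.5, 1.2, 4.3]
grip_width: -0.001
grasp_force: 2.4
```

{"op": "shift_gripper", "data": {
  "moves": [
    {"sz": 0.002, "jaw": 0},
    {"sz": 0.004, "jaw": 0},
    {"sz": 0.006, "jaw": 0},
    {"sz": 0.008, "jaw": 0},
    {"sz": 0.008, "jaw": 0}
  ]
}}

```text
clock: 10.85
position: [0.5897, 0.2476, 0.1905]
ee_rot: [0.977, 0.213, 0.0, -0.0]
ft_force: [0.6, 1.2, 5.6]
grip_width: -0.003
grasp_force: 2.9
```

{"op": "shift_gripper", "data": {
  "moves": [
    {"sz": -0.004, "jaw": 0},
    {"sz": -0.01, "jaw": 0},
    {"sz": -0.03, "jaw": 0},
    {"sz": -0.08, "jaw": 0},
    {"sz": -0.16, "jaw": 0},
    {"sz": -0.16, "jaw": 0},
    {"sz": -0.16, "jaw": 0}
  ]
}}

```text
clock: 11.72
position: [0.5893, 0.2474, 0.2701]
ee_rot: [0.977, 0.213, -0.0, 0.0]
ft_force: [-0.9, -0.4, -0.8]
grip_width: -0.001
grasp_force: 0.0
```

```bash
python3 snap.py w6; python3 -c "
from h import *
print(shift([.5127,-.26,.0985]))"
```

```text
[491.9 304.9] [-0.1081  0.2303  0.0937]
[280.4 223.4] [-0.0001  0.0024  0.0655]
[524.2 347.8] [-0.2809  0.4292  0.171 ]
[0.58932338 0.24738463 0.2701354 ] [-0.89992983 -0.35479546 -0.83716236]
[-0.28022638  0.42948894  0.17145497]
```

The mantel plunger was pressed about 13 mm at 5.6 N. Next I traverse at a clear height to the travel clock and check it there.

Converted, 0.429 m is 0.858, -0.28 m is -0.56.

{"op": "shift_gripper", "data": {
  "moves": [
    {"sx": -0.04, "sy": 0.06, "jaw": 0},
    {"sx": -0.1, "sy": 0.154, "jaw": 0},
    {"sx": -0.16, "sy": 0.246, "jaw": 0},
    {"sx": -0.22, "sy": 0.338, "jaw": 0},
    {"sx": -0.28, "sy": 0.43, "jaw": 0},
    {"sx": -0.34, "sy": 0.52, "jaw": 0},
    {"sx": -0.4, "sy": 0.612, "jaw": 0},
    {"sx": -0.46, "sy": 0.704, "jaw": 0},
    {"sx": -0.52, "sy": 0.8, "sz": 0.04, "jaw": 0},
    {"sx": -0.56, "sy": 0.858, "sz": 0.1, "jaw": 0},
    {"sx": -0.56, "sy": 0.858, "sz": 0.16, "jaw": 0},
    {"sx": -0.56, "sy": 0.858, "sz": 0.16, "jaw": 0},
    {"sx": -0.56, "sy": 0.858, "sz": 0.16, "jaw": 0},
    {"sx": -0.56, "sy": 0.858, "sz": 0.16, "jaw": 0}
  ]
}}

```text
clock: 13.52
position: [0.514, -0.2588, 0.1918]
ee_rot: [0.977, 0.213, 0.001, 0.001]
ft_force: [0.2, 0.2, 1.2]
grip_width: 0.001
grasp_force: 0.0
```

```bash
python3 snap.py w7; python3 -c "
import cv2,numpy as np
z=lambda n,u,v:cv2.resize(cv2.imread(f'pics/{n}.png')[v-24:v+24,u-24:u+24],(384,384),interpolation=0)
cv2.imwrite('pics/c5.png',np.hstack([z('w6',280,218),z('w7',277,209)]))"
```

```text
[-18.6   5.5] [ 0.1708 -0.1986  0.0155]
[-136.7  -15.8] [ 0.279  -0.4264 -0.0127]
[277.  213.3] [-0.0023  0.0001  0.0926]
[ 0.5140136  -0.25879951  0.19177367] [0.15860563 0.17809508 1.15637591]
```

View pics/c5.png

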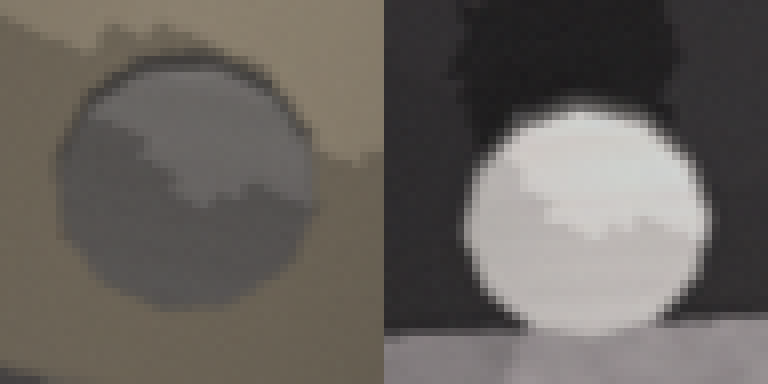

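The mantel cap in w6 is at (278.8,217), about 6 px up from the fully-up prediction, so it is pressed. The travel cap in w7 is at (278,212), within about 1 px of prediction. Now I press the travel plunger.

Run:
```python
from h import *
import json
L=lambda n:{k:np.array(v) for k,v in json.load(open(f'pics/{n}.json')).items()}
print(onz(wray(L('w6'),(278.8,217)),.1935),shift(onz(wray(L('w7'),(278,212)),.0985)))
```

```text
[0.59030699 0.24630704 0.1935    ] [-0.00141804  0.00081767  0.09313395]
```

{"op": "shift_gripper", "data": {
  "moves": [
    {"sx": -0.002, "sz": 0.06, "jaw": 0},
    {"sx": -0.002, "sz": 0.12, "jaw": 0},
    {"sx": -0.002, "sz": 0.156, "jaw": 0},
    {"sx": -0.002, "sz": 0.17, "jaw": 0},
    {"sx": -0.002, "sz": 0.178, "jaw": 0},
    {"sx": -0.002, "sz": 0.182, "jaw": 0},
    {"sx": -0.002, "sz": 0.186, "jaw": 0},
    {"sx": -0.002, "sz": 0.19, "jaw": 0},
    {"sx": -0.002, "sz": 0.192, "jaw": 0},
    {"sx": -0.002, "sz": 0.192, "jaw": 0}
  ]
}}

```text
clock: 14.82
position: [0.5127, -0.2597, 0.0947]
ee_rot: [0.977, 0.213, 0.0, 0.0]
ft_force: [0.7, -0.3, 4.0]
grip_width: -0.0
grasp_force: 1.9
```

{"op": "shift_gripper", "data": {
  "moves": [
    {"sz": 0.002, "jaw": 0},
    {"sz": 0.004, "jaw": 0},
    {"sz": 0.006, "jaw": 0},
    {"sz": 0.008, "jaw": 0},
    {"sz": 0.01, "jaw": 0},
    {"sz": 0.012, "jaw": 0},
    {"sz": 0.012, "jaw": 0}
  ]
}}

```text
clock: 15.7
position: [0.5127, -0.2597, 0.0885]
ee_rot: [0.977, 0.213, 0.0, 0.0]
ft_force: [1.2, -0.7, 5.2]
grip_width: 0.0
grasp_force: 2.4
```

Converted, 0.003 m is 0.006, 0.002 m is 0.004.

{"op": "shift_gripper", "data": {
  "moves": [
    {"sz": 0.002, "jaw": 0},
    {"sz": 0.004, "jaw": 0},
    {"sz": 0.006, "jaw": 0},
    {"sz": 0.006, "jaw": 0}
  ]
}}

```text
clock: 16.2
position: [0.5127, -0.2597, 0.0856]
ee_rot: [0.977, 0.213, 0.0, 0.0]
ft_force: [1.1, -0.6, 5.4]
grip_width: -0.005
grasp_force: 2.8
```

{"op": "shift_gripper", "data": {
  "moves": [
    {"sz": -0.004, "jaw": 0},
    {"sz": -0.01, "jaw": 0},
    {"sz": -0.03, "jaw": 0},
    {"sz": -0.1, "jaw": 0},
    {"sz": -0.2, "jaw": 0},
    {"sz": -0.3, "jaw": 0},
    {"sx": -0.12, "sy": 0.1, "sz": -0.36, "jaw": 0},
    {"sx": -0.22, "sy": 0.16, "sz": -0.36, "jaw": 0},
    {"sx": -0.3, "sy": 0.22, "sz": -0.36, "jaw": 0},
    {"sx": -0.3, "sy": 0.22, "sz": -0.36, "jaw": 0},
    {"sx": -0.3, "sy": 0.22, "sz": -0.36, "jaw": 0}
  ]
}}

```text
clock: 17.58
position: [0.4217, -0.4216, 0.2656]
ee_rot: [0.977, 0.213, 0.0, -0.0]
ft_force: [0.1, 0.1, -0.0]
grip_width: -0.004
grasp_force: 0.0
```

```bash
python3 -c "
import cv2,numpy as np
from workcell import manip
P={'scene':[(274,199),(388,155),(149,235)],'top':[(288,203),(185,199),(385,236)]}
R=[]
for n in P:
    im=manip.camera(n);cv2.imwrite(f'pics/{n}1.png',im);o=cv2.imread(f'pics/{n}0.png')
    for q in(o,im): R.append(np.hstack([cv2.resize(q[v-32:v+32,u-42:u+42],(196,149),interpolation=0) for u,v in P[n]]+[cv2.resize(q,(198,149))]))
cv2.imwrite('pics/fin.png',np.vstack(R))"
```

```text
(no output)
```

View pics/fin.png

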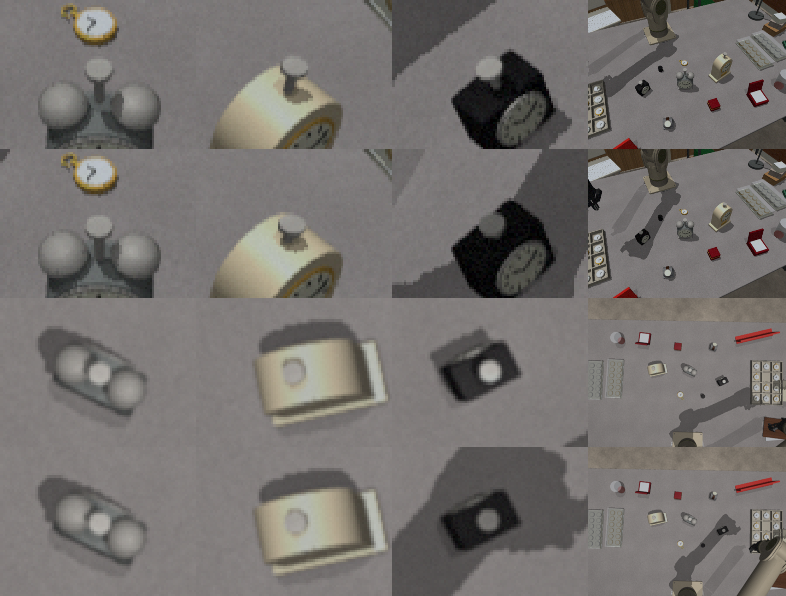

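Compared with the start, all three caps are visibly lower, the clocks stand where they did, the other goods are untouched and the arm is clear. Handing in.

```bash
python3 -c "
from workcell import manip
print(manip.hand_in())"
```

```text
the job is handed in; nothing more can be done
None
```

I pressed the three plungers in order (twin-bell, mantel, travel) to about 10 mm or deeper, with measured force no higher than about 6 N. The final pictures show all three down, with the clocks and other goods unmoved, and I handed the job in at about 18 s; no verdict was returned.

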